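# Tighten the grinding-jar clamp with socket and T-handle

### The arm

A 6-joint arm with a two-finger parallel gripper is mounted at the origin on the work surface. World frame = base frame: x ahead of the robot, y to its left, z up, the work surface at z = 0. Lengths are in mm, angles in rad, forces in N, time in s.
With the tool pointing down it reaches from about 350 to 875 mm from the base axis. Payload 4.2 kg.
Tool frame: the origin (TCP) lies midway between the tips of the shut fingers; the grasp point (between the pads) lies 19 mm behind it (bot.pinch_z is the distance from the TCP to the grasp point, in mm); z points along the fingers, y is the direction in which the jaws open and shut (so a half turn about z gives the same grasp; the last joint's range is limited). The gripper opens to 85 mm and grips with 20 to 120 N. Pads are 22 mm wide; open, the fingers measure 114 mm over their backs; the gripper's body (76 mm by 85 mm) begins 54 mm behind the grasp point. The pads swing forward as they close: fully open they stand 13 mm farther back than shut.
Start: joints at [0.259, 0.385, 0.008, 0, -1.194, -0.259], TCP at [624.979, 0.025, 231.312] pointing down, gripper open.
Joint ranges: [-3.14, 3.14], [-1.21, 2.06], [-1.07, 1.41], [-3.16, 2.05], [-2.99, -0.16], [-3.1, 3.1]. Speed limits (rad/s): [2.79, 2.79, 3.14, 3.14, 3.14, 3.14].

### API

Orientations are given as [roll, pitch, yaw] about the fixed x, y, z axes, in that order (R = Rz(yaw) Ry(pitch) Rx(roll)).
In Python, from bench import telemetry, get_image, bot, search_frame, masks_of, spot_point gives the robot as it stands. The module is installed in compiled form; this text tells all that it offers.
- The arm moves only by the tool send_rows, never from a script. Its argument "commands" is a list that holds one entry, the list of rows, each a list of 7 numbers: the closure, from -1 (fully open) to 1 (shut), then the shift along the tool's x, y, z in mm, then the turn, a rotation vector about the tool's x, y, z in rad. In form: [[[fingers, tx, ty, tz, rx, ry, rz], ...]]. A call has 1 to 10 rows; each row is the pose to reach, as a shift and turn from the pose measured when the call began, along the tool's axes at that moment; what a row does not reach only later rows make up. A row lasts 1/8 s, in which the tool goes at most 62.5 mm and 10.7 degrees, less where a joint would pass 70% of its speed; a pose out of reach is approached as far as the arm can. A call with a gripper value outside its range is refused whole. The fingers move at their own pace and stop on an object; "newtons" is the grip in N (left out, the last holds). Time passes only in rows, so rows that repeat a pose let the fingers close. It gives the time, the measured TCP pose, the force and the opening at its end, in the units of the state.
- telemetry.get_state(): the state, without advancing time (a new reading comes with each control period).
- get_image(name): name is "scene" or "side" or "wrist"; returns a dict with "color" (384x512x3 uint8, red, green, blue), "fx", "fy", "cx", "cy" (pixels), "distortion" ([k1, k2, p1, p2, k3] as OpenCV has them; the pictures are not rectified), "T" (4x4, takes a point from camera to world coordinates); the wrist camera has in their place "hand_eye" (4x4, takes a point from camera to tool coordinates, whose origin is the TCP and whose axes are the flange's). Camera axes: x right, y up, looking along -z (the intrinsics and any distortion apply to the point x, -y, -z); pixel columns grow to the right and rows downward; lengths in mm; the calibration is good to about 2 mm. A picture is of the moment at which its call begins: read the wrist's pose just before it. There is no depth.
- bot.hand_in(): hands the job in, once; it reports no verdict.
Trained networks look in the newest picture that a camera, given by its name, has taken for a name from the list of things; names that differ only in an ending like _2 or _b are one class to them, and where a whole thing is asked for, a point or a joint stands for the part that bears it (a point fixed in the world has none). Each returns a list of dicts, best first, with "score" (0 to 1); they miss things now and then, are a little off and sometimes report something else, mostly with a low value. They report only what shows in the picture. A call takes as long as a camera call. They do not tell look-alikes from the thing itself.
- search_frame(camera, thing): "rect" ([left, top, width, height] in pixels, round what is visible of it).
- masks_of(camera, thing): "mask" (384x512 bool, what is visible of it) and "rect" ([left, top, width, height] in pixels, round what is visible of it).
- spot_point(camera, thing): "location" ([column, row] in pixels: a listed point, or the origin of a listed thing).
The state is a dict: "time_s": time; "qpos": joint angles; "qvel": joint speeds; "joint_efforts": joint torques, N m; "position": TCP position; "tcp_rot": TCP orientation; "ft_force": force on the tool from outside, world axes, zero at the start; "torque": the same for the moment, N m; "finger_gap": finger opening in mm.
Only numpy, scipy, OpenCV 4.12 (cv2) and the standard library are available. Lean on these libraries where they do the work, as an engineer would, in place of code of your own. Each camera call takes 0.05 s, during which the arm holds its last target. There are 200 camera calls.

### The job

Tighten the clamp on the grinding jar. Take the orange T-handle from its stand and push its square drive down into the blue-banded socket in the tray until the spring ball clicks home, then lift the two together, set the socket fully down over the hexagon of the clamp screw and turn it clockwise until the screw comes up against its stop. Leave the T-handle standing on the screw with the socket, and do not disturb the other two sockets or the two bottles.

Things in the scene. Friction and masses are not known exactly. Their poses are not given: they have to be found in the camera images.
- t_handle: T-handle, 0.46 kg, 144 mm tall, upright in the tool stand, drive down. Origin at the lower tip of its steel square drive, z up the shaft, x along the cross-grip. Drive 19 mm wide, 22 mm long, faces square to x and y, last 3 mm tapered to 15 mm. Above it a collar 34 mm across (z 22 to 42 mm) and an 18 mm shaft. A brass spring ball stands 2.5 mm out of the drive's +y face at z = 11 mm.
- t_grip (a point): centre of the T-handle's orange cross-grip with black ends (120 mm along x, 24 mm wide along y, 28 mm high), 130 mm above the drive's tip. Take it here from above, across its 24 mm width, with a firm grip (50 N or more).
- t_shoulder (a point): centre of the underside of the T-handle's collar, 22 mm above the drive's tip; it rests on the socket's top face when the drive is fully home.
- drive_ball (a joint): how far the drive's spring ball is pressed in, m: 0 when it stands out (free, or clicked into a socket's dimple), about 0.001 to 0.002 while it rubs on the plain wall of the square hole. Pushing the drive home takes roughly 12 to 15 N in all (the T-handle weighs 4.5 N of it); once clicked, the ball holds against well over 10 N, so it carries the socket (3.7 N).
- socket_blue: steel deep socket with a blue band, 44 mm diameter, 80 mm tall, 0.38 kg, upright in one of the tray's three pockets (which one varies), square hole on top. Origin at the centre of its lower face, z up. Hexagon hole at the lower end: 31 mm across flats, 22 mm deep. x is square to a flat of the hexagon and to a wall of the square hole. It has 2 mm of play in its pocket and can turn there.
- socket_blue_top (a point): centre of the blue-banded socket's top face. The square hole here is 20 mm wide and 25 mm deep, widened to 24 mm at the mouth (3 mm lead-in), with a dimple for the ball in each of the four walls 11 mm down, so the drive fits four ways, a quarter turn apart. In the tray the hole's walls lie within 0.12 rad of the tray's axes.
- socket_yellow: another deep socket, with a yellow band, 42 mm diameter, 80 mm tall, in another pocket of the tray; too small for the screw. Leave it. Origin at the centre of its lower face.
- socket_red: another deep socket, with a red band, 40 mm diameter, 80 mm tall, in another pocket of the tray; too small for the screw. Leave it. Origin at the centre of its lower face.
- socket_tray: black tray fixed to the bench, 80 mm (x) by 200 mm (y), 30 mm high, with three round pockets 48 mm across at y = -62, 0 and 62 mm; pocket floors 6 mm above the bench. Origin at the centre of its underside.
- tool_stand: grey block fixed to the bench, 80 mm (x) by 130 mm (y), 54 mm high, with a bore 37 mm across in the middle of its top. The T-handle's collar rests on a ledge 14 mm down, its tip 18 mm above the bench: raise it 38 mm or more to clear the block. Origin at the centre of the underside.
- jar_clamp: clamp fixed to the bench: grey base plate 100 mm (x) by 160 mm (y), steel jar 88 mm across in the middle, two pillars at y = -62 and 62 mm with nuts reaching 110 mm above the bench, a blue bridge 38 mm by 152 mm on top at 100 mm. The clamp screw stands up in the middle of the bridge. Origin at the centre of the underside.
- screw_seat (a point): on the clamp screw's axis, 104.5 mm above the bench, on the round 46 mm flange at the foot of its hexagon: the socket's lower face rests here when fully down. The hexagon is 30 mm across flats and rises 18 mm above this point, the top 3 mm tapered to 25 mm. The axes turn with the screw; x is square to a flat of the hexagon.
- clamp_screw (a joint): angle of the clamp screw, rad: grows as the screw is turned clockwise seen from above, from its start (0 to 0.25) to a hard stop at 1.0. It needs about 0.2 N m and stays where it is left. Play in the square and the hexagon lets the T-handle turn up to about 0.3 rad more than the screw.
- bottle_orange: brown glass bottle with an orange cap and paper label, 68 mm diameter, 135 mm tall, standing on the bench. Leave it. Origin at the centre of its underside.
- bottle_blue: brown glass bottle with a blue cap and paper label, 60 mm diameter, 120 mm tall, standing on the bench. Leave it. Origin at the centre of its underside.
Not all that is in view belongs to the job. Leave any green look-alike of the bottle_blue alone. What is shaped like the socket_blue but pink is not meant.

How it is judged (in metres and radians):
On the way, in this order (a step that is already met when the one before it is completed fails the run):
1. the T-handle's drive is pushed home in the blue-banded socket, still in the tray, with the ball clicked out into its dimple (distance between t_shoulder and socket_blue_top below 0.003 m and value of joint drive_ball below 0.0008 m and angle between the z axis of t_handle and the z axis of socket_blue, either way round below 0.1 rad and z of socket_blue in the frame of socket_tray below 0.015 m), for 0.2 s.
2. the socket, on the T-handle, is fully down over the hexagon of the clamp screw (distance between socket_blue and screw_seat below 0.004 m and distance between t_shoulder and socket_blue_top below 0.003 m and value of joint clamp_screw below 0.9 rad), for 0.2 s.
At the end, for the whole second after the job is handed in: Screw against its stop (above 0.93 of 1.0 rad); blue socket within 4 mm of the seat and 0.08 rad of upright; T-handle within 3 mm of home in it, ball clicked out, within 0.12 rad of upright; both at rest; other sockets within 20 mm, bottles within 30 mm of their start and upright (value of joint clamp_screw above 0.93 rad and distance between socket_blue and screw_seat below 0.004 m and angle between socket_blue's own z axis and vertical below 0.08 rad and distance between t_shoulder and socket_blue_top below 0.003 m and value of joint drive_ball below 0.0008 m and angle between t_handle's own z axis and vertical below 0.12 rad and linear speed of each of t_handle, socket_blue below 0.02 m/s and distance of each of socket_yellow, socket_red from where it was at the start of the episode below 0.02 m and distance of each of bottle_orange, bottle_blue from where it was at the start of the episode below 0.03 m and angle between each of bottle_orange, bottle_blue's own z axis and vertical below 0.2 rad); the robot touches nothing.
It fails at once if another socket is pulled out or knocked over (distance of any of socket_yellow, socket_red from where it was at the start of the episode above 0.03 m).
It fails at once if a bottle is pushed away or knocked over (distance of any of bottle_orange, bottle_blue from where it was at the start of the episode above 0.05 m or angle between any of bottle_orange, bottle_blue's own z axis and vertical above 0.4 rad).
It also fails if it takes over 67 s, if anything falls off the work surface, if the arm or the gripper's body presses on something with over 40 N, if the wrist force passes 120 N, or if a joint passes its speed limit or range.

## Working session

There is one attempt and no reset: what is moved stays moved. The work goes in short steps, Python scripts to look and compute and a tool call to move; the robot and the scene stay as the last step left them, time stands still between calls to the robot, and variables do not carry over. Pictures are saved under pics/ and viewed, about 8 in all and at most 12, crops included, and the job is handed in when it is done.

Besides the shell and the picture viewer there is one more tool, called as name([rows], argument=value, ...), one row to a line, values as JSON. send_rows: Moves the arm, as the interface text tells. Its arguments: {"type":"object","properties":{"commands":{"type":"array","items":{"type":"array","items":{"type":"array","items":{"type":"number"}}}},"newtons":{"type":"number"}},"required":["commands"]}

```bash
mkdir -p pics
cat > h.py <<'E'
import numpy as np, cv2
from bench import telemetry, get_image, bot, search_frame, masks_of, spot_point
from scipy.spatial.transform import Rotation as R
def tcpT():
    s=telemetry.get_state(); T=np.eye(4); T[:3,:3]=R.from_euler('xyz',s['tcp_rot']).as_matrix(); T[:3,3]=s['position']; return T
def shot(name,save=None):
    T0=tcpT(); im=get_image(name); im['Tw']=im['T'] if 'T' in im else T0@im['hand_eye']
    if save: cv2.imwrite('pics/'+save,im['color'][:,:,::-1])
    return im
def K(im): return np.array([[im['fx'],0,im['cx']],[0,im['fy'],im['cy']],[0,0,1.]])
def onplane(im,px,z):
    p=cv2.undistortPoints(np.array([[px]],float),K(im),np.array(im['distortion'],float))[0,0]
    d=im['Tw'][:3,:3]@np.array([p[0],-p[1],-1]); o=im['Tw'][:3,3]
    return o+d*(z-o[2])/d[2]
def proj(im,P):
    Q=np.linalg.inv(im['Tw']); c=np.atleast_2d(P)@Q[:3,:3].T+Q[:3,3]; c=c*[1,-1,-1]
    return cv2.projectPoints(c[:,None],np.zeros(3),np.zeros(3),K(im),np.array(im['distortion'],float))[0][:,0]
E
cat > a.py <<'E'
from h import *
s=telemetry.get_state(); print(s['position'],s['tcp_rot'],s['finger_gap'],s['ft_force'])
ims={}
for c in ['scene','side','wrist']:
    im=shot(c,c+'0.png'); ims[c]=im; print(c,im['Tw'][:3,3].round(),im['fx'],np.round(im['distortion'],3))
    for t,z in [('t_grip',148),('t_handle',18),('socket_blue_top',86),('socket_yellow',6),('socket_red',6),('socket_tray',0),('tool_stand',0),('jar_clamp',0),('screw_seat',104.5),('bottle_orange',0),('bottle_blue',0)]:
        for r in spot_point(c,t)[:2]: print(t,round(r['score'],2),np.round(r['location']),onplane(im,r['location'],z).round())
cv2.imwrite('pics/both.png',np.vstack([ims['scene']['color'],ims['side']['color']])[:,:,::-1][:, :])
E
python3 a.py
```

```text
[6.24399914e+02 1.14069864e-02 2.30217837e+02] [ 3.13939527e+00 -7.44404872e-05 -1.57099593e+00] 85.94131743375667 [-0.32987695  0.41647984  1.10549046]
scene [1526.  109.  867.] 473.41367699702516 [-0.122  0.     0.     0.     0.   ]
t_grip 0.71 [375. 163.] [478. 291. 148.]
t_grip 0.66 [180. 199.] [ 665. -191.  148.]
t_handle 0.67 [369. 203.] [489. 290.  18.]
t_handle 0.31 [158. 205.] [ 538. -302.   18.]
socket_blue_top 0.69 [138. 211.] [ 647. -315.   86.]
socket_yellow 0.75 [140. 205.] [ 529. -361.    6.]
socket_red 0.7 [162. 200.] [ 505. -301.    6.]
socket_red 0.57 [181. 201.] [ 502. -247.    6.]
tool_stand 0.61 [373. 208.] [488. 303.   0.]
jar_clamp 0.66 [266. 218.] [552.   6.   0.]
screw_seat 0.53 [264. 189.] [555.   1. 104.]
bottle_orange 0.68 [352. 256.] [681. 234.   0.]
bottle_blue 0.75 [175. 254.] [ 710. -215.    0.]
bottle_blue 0.75 [136. 256.] [ 722. -316.    0.]
side [ 434. -908.  970.] 434.22315937363777 [-0.148  0.     0.     0.     0.   ]
t_grip 0.91 [201. 129.] [494. 309. 148.]
t_handle 0.81 [200. 160.] [479. 311.  18.]
t_handle 0.66 [250. 310.] [ 523. -324.   18.]
socket_blue_top 0.88 [250. 284.] [ 532. -293.   86.]
socket_blue_top 0.84 [298. 281.] [ 649. -313.   86.]
socket_yellow 0.64 [261. 328.] [ 542. -372.    6.]
socket_yellow 0.62 [203. 156.] [491. 343.   6.]
socket_red 0.74 [236. 288.] [ 504. -243.    6.]
socket_tray 0.87 [250. 307.] [ 526. -305.    0.]
tool_stand 0.82 [206. 166.] [495. 293.   0.]
jar_clamp 0.71 [236. 225.] [547. -14.   0.]
screw_seat 0.65 [235. 198.] [552.  -2. 104.]
bottle_orange 0.78 [263. 168.] [688. 233.   0.]
bottle_blue 0.7 [328. 294.] [ 735. -315.    0.]
bottle_blue 0.63 [308. 263.] [ 716. -205.    0.]
wrist [626. -71. 374.] 309.79252893873524 [-0.029  0.     0.     0.     0.   ]
tool_stand 0.8 [348. 354.] [482. 296.   0.]
jar_clamp 0.62 [309. 157.] [556.  -4.   0.]
screw_seat 0.73 [331. 184.] [555.   2. 104.]
bottle_orange 0.78 [206. 319.] [692. 231.   0.]
```

Run:
```python
import cv2,numpy as np
a=cv2.imread('pics/scene0.png');b=cv2.imread('pics/side0.png')
top=cv2.resize(a[130:300,90:440],(800,389),interpolation=cv2.INTER_CUBIC)
cv2.imwrite('pics/v1.png',top)
cv2.imwrite('pics/v2.png',cv2.resize(b[90:360,150:360],(467,600),interpolation=cv2.INTER_CUBIC))
```

```text
(no output)
```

View pics/v1.png

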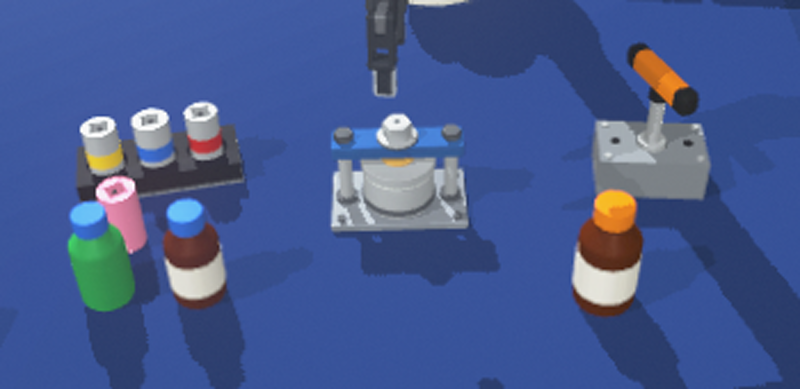

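View pics/v2.png

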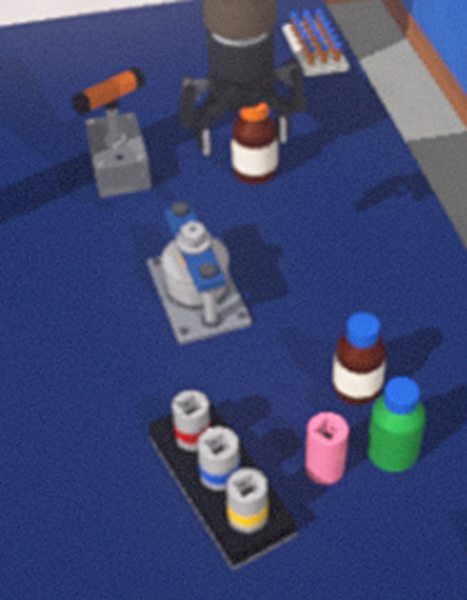

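Blue-banded socket is in the middle pocket (scene crop ~(152,135), side crop ~(218,455)). The pink look-alike and green bottle stand apart at front. The T-handle stands obliquely in its stand. I'll move above it for a close look.

send_rows([
  [[-1,-50,23,-70,0,0,0],[-1,-100,46,-70,0,0,0],[-1,-150,69,-70,0,0,0],[-1,-200,92,-70,0,0,0],[-1,-250,115,-70,0,0,0],[-1,-295,137,-70,0,0,0],[-1,-295,137,-70,0,0,0],[-1,-295,137,-70,0,0,0]],
])

```text
time_s: 2.8
position: [487.9, 295.1, 301.4]
tcp_rot: [-3.142, -0.0, -1.57]
ft_force: [0.2, -0.5, 0.8]
finger_gap: 85.4
```

```bash
cat > b.py <<'E'
from h import *
import sys
s=telemetry.get_state(); print(s['position'],s['tcp_rot'],s['time_s'])
im=shot('wrist','w1.png'); print(im['Tw'].round(2))
def axis(im,z,mode):
    m=masks_of(mode,'t_grip'); 
    hsv=cv2.cvtColor(im['color'],cv2.COLOR_RGB2HSV)
    o=(hsv[...,0]>5)&(hsv[...,0]<22)&(hsv[...,1]>150)&(hsv[...,2]>60)
    return o
for c in ['scene','side','wrist']:
    im2=im if c=='wrist' else shot(c)
    for r in spot_point(c,'t_grip')[:1]: print(c,'t_grip',r['score'],onplane(im2,r['location'],148))
    for r in spot_point(c,'tool_stand')[:1]: print(c,'stand',r['score'],onplane(im2,r['location'],0))
    r=masks_of(c,'t_grip')
    if r: print('rect',r[0]['rect'],r[0]['score'])
E
python3 b.py
```

```text
[487.89557191 295.05384529 301.35075868] [-3.14155604e+00 -1.82640353e-04 -1.57019113e+00] 2.8
[[-1.0000e+00  0.0000e+00  0.0000e+00  4.8901e+02]
 [-0.0000e+00 -9.6000e-01 -2.8000e-01  2.2439e+02]
 [ 0.0000e+00 -2.8000e-01  9.6000e-01  4.4388e+02]
 [ 0.0000e+00  0.0000e+00  0.0000e+00  1.0000e+00]]
scene t_grip 0.77 [470.29214292 297.93124865 148.        ]
scene stand 0.84 [ 4.89695488e+02  3.06287442e+02 -1.13686838e-13]
rect [364.1, 145.1, 29.9, 53.8] 0.84
side t_grip 0.68 [489.43762794 307.63764726 148.        ]
side stand 0.7 [495.47848054 309.57805954   0.        ]
rect [181.9, 120.4, 35.2, 35.9] 0.95
wrist t_grip 0.95 [485.39953461 301.72177324 148.        ]
wrist stand 0.9 [484.78328043 294.00639728   0.        ]
rect [197.6, 141.0, 117.8, 77.5] 0.85
```

View pics/w1.png

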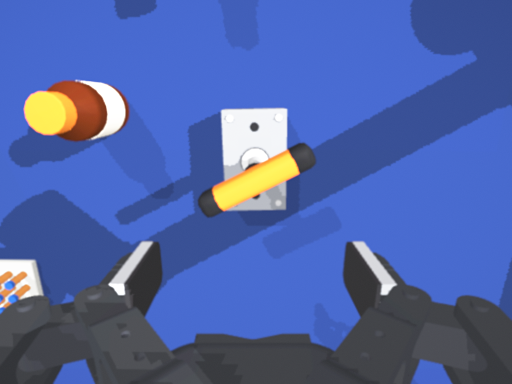

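The view shows the grip running from (208,204) to (304,156) over the stand, clear of the bottle. I'll work out its exact centre and yaw.

```bash
cat > c.py <<'E'
from h import *
import sys
z=float(sys.argv[1]) if len(sys.argv)>1 else 148
im=shot('wrist','tmp.png')
hsv=cv2.cvtColor(im['color'],cv2.COLOR_RGB2HSV)
o=((hsv[...,0]>8)&(hsv[...,0]<28)&(hsv[...,1]>120)&(hsv[...,2]>120)).astype(np.uint8)
n,l,st,ce=cv2.connectedComponentsWithStats(o)
loc=spot_point('wrist','t_grip')[0]; L=loc['location']; print(loc['score'],L,onplane(im,L,z))
k=min([i for i in range(1,n) if st[i,4]>200],key=lambda i:np.hypot(*(ce[i]-L)))
def rep(m,t):
    ys,xs=np.nonzero(m); P=np.array([onplane(im,(x,y),z)[:2] for x,y in zip(xs,ys)],np.float32)
    r=cv2.minAreaRect(P); c=P.mean(0); d=np.linalg.svd(P-c,full_matrices=False)[2][0]
    yaw=np.arctan2(d[1],d[0]); yaw=(yaw+np.pi/2)%np.pi-np.pi/2
    print(t,'rect centre',np.round(r[0],1),'size',np.round(r[1],1),'mean',c.round(1),'yaw',round(yaw,3))
rep(l==k,'orange')
m=masks_of('wrist','t_grip'); 
if m: rep(m[0]['mask'],'mask')
print(tcpT()[:3,3])
E
python3 c.py
```

```text
Traceback (most recent call last):
  File "c.py", line 8, in <module>
    loc=spot_point('wrist','t_grip')[0]; L=loc['location']; print(loc['score'],L,onplane(im,L,z))
        ~~~~~~~~~~~~~~~~~~~~~~~~~~~~^^^
IndexError: list index out of range
```

```bash
sed -i "s/^loc=.*/q=spot_point('wrist','t_grip') or [dict(location=[256,180],score=0)]\nloc=q[0]; L=loc['location']; print(loc['score'],L,onplane(im,L,z))/" c.py; python3 c.py
```

```text
0.75 [257.1, 181.3] [483.95442829 301.37184041 148.        ]
orange rect centre [487.3 300.9] size [88.4 28. ] mean [487.1 301. ] yaw 0.484
mask rect centre [489.7 293. ] size [125.1  45. ] mean [484.7 297.4] yaw 0.489
[487.96191915 295.07221385 301.32783694]
```

send_rows([
  [[-1,-5,1,20,0,0,0.18],[-1,-5,1,40,0,0,0.36],[-1,-5,1,50,0,0,0.54],[-1,-5,1,60,0,0,0.72],[-1,-5,1,60,0,0,0.9],[-1,-5,1,60,0,0,1.087],[-1,-5,1,60,0,0,1.087],[-1,-5,1,60,0,0,1.087]],
])

```text
time_s: 4.65
position: [487.0, 300.1, 241.3]
tcp_rot: [3.142, 0.0, -2.655]
ft_force: [-0.0, 0.6, -0.1]
finger_gap: 85.5
```

```bash
python3 c.py; python3 c.py 155; python3 -c "
from h import *
print(telemetry.get_state()['qpos'])"
```

```text
0.61 [254.0, 190.8] [485.40041107 300.94885118 148.        ]
orange rect centre [489.5 301.8] size [88.3 24.1] mean [488.3 301.4] yaw 0.472
mask rect centre [487.4 301.1] size [126.6  26.2] mean [483.8 299.1] yaw 0.478
[486.96414076 300.07151858 241.34485433]
0.9 [255.2, 189.1] [481.95821286 300.07976106 155.        ]
orange rect centre [487.6 300.7] size [85.7 23.4] mean [486.5 300.4] yaw 0.471
mask rect centre [485.7 300.4] size [122.2  25.3] mean [482.2 298.4] yaw 0.48
[486.97974138 300.0791419  241.32328052]
[ 8.35391704e-01  2.87711037e-01 -1.09724350e-01  1.86183708e-05
 -1.17330921e+00 -1.92176967e+00]
```

View pics/tmp.png

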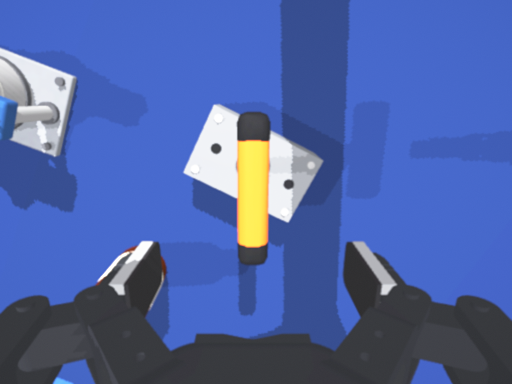

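send_rows([
  [[-1,0,0,50,0,0,0.01],[-1,0,0,95,0,0,0.01],[-1,0,0,112,0,0,0.01],[-1,0,0,112,0,0,0.01],[1,0,0,112,0,0,0.01],[1,0,0,112,0,0,0.01],[1,0,0,112,0,0,0.01],[1,0,0,112,0,0,0.01],[1,0,0,112,0,0,0.01],[1,0,0,112,0,0,0.01]],
], newtons=80)

```text
time_s: 6.2
position: [487.4, 300.5, 130.3]
tcp_rot: [3.141, 0.002, -2.667]
ft_force: [-0.7, -0.0, 6.4]
finger_gap: 22.9
```

send_rows([
  [[1,0,0,-20,0,0,0],[1,0,0,-50,0,0,0],[1,0,0,-90,0,0,0],[1,0,0,-130,0,0,0],[1,0,0,-160,0,0,0],[1,0,0,-160,0,0,0],[1,0,0,-160,0,0,0]],
])

```text
time_s: 7.08
position: [485.7, 299.5, 286.9]
tcp_rot: [3.142, -0.005, -2.667]
ft_force: [-0.8, -0.1, -5.9]
finger_gap: 22.9
```

send_rows([
  [[1,20,-46,0,0,0,-0.1],[1,40,-95,0,0,0,-0.25],[1,60,-142,0,0,0,-0.4],[1,80,-190,0,0,0,-0.55],[1,100,-237,0,0,0,-0.7],[1,120,-285,0,0,0,-0.85],[1,140,-332,0,0,0,-1.0],[1,160,-380,0,0,0,-1.1],[1,180,-427,0,0,0,-1.17],[1,195,-462,0,0,0,-1.17]],
])

```text
time_s: 8.32
position: [521.8, -202.2, 284.5]
tcp_rot: [3.132, 0.0, -1.499]
ft_force: [0.7, 0.7, -5.1]
finger_gap: 22.8
```

send_rows([
  [[1,0,0,0,0,0,0],[1,0,0,0,0,0,0],[1,0,0,0,0,0,0]],
])

```text
time_s: 8.7
position: [521.6, -201.2, 283.6]
tcp_rot: [3.13, 0.001, -1.497]
ft_force: [-0.2, -0.6, -5.0]
finger_gap: 22.7
```

Run:
```python
from h import *
s=telemetry.get_state(); print(s['position'],s['tcp_rot'],s['time_s'],s['ft_force'],s['finger_gap'])
im=shot('wrist','w3.png'); 
for t,z in [('socket_blue_top',86),('socket_blue',6),('socket_yellow',6),('socket_red',6),('socket_tray',0),('tray',0)][:5]:
    for r in spot_point('wrist',t)[:3]: print(t,round(r['score'],2),np.round(r['location']),onplane(im,r['location'],z).round(1))
```

```text
[ 521.59521874 -201.1865452   283.63610745] [ 3.13046380e+00  7.76233241e-04 -1.49737652e+00] 8.7 [-0.24670903 -0.63851392 -5.00599665] 22.727151854316165
socket_blue_top 0.94 [136.  55.] [ 646.4 -307.9   86. ]
socket_blue_top 0.93 [259.  66.] [ 520.6 -306.1   86. ]
socket_blue 0.91 [253.  71.] [ 526.  -307.5    6. ]
socket_blue 0.56 [159.  60.] [ 645.6 -311.7    6. ]
socket_yellow 0.61 [240.  18.] [ 546.2 -367.9    6. ]
socket_red 0.6 [268. 119.] [ 502.1 -248.9    6. ]
socket_tray 0.93 [256.  71.] [ 522.6 -307.8    0. ]
socket_tray 0.26 [250. 261.] [509.7 -34.3   0. ]
```

View pics/w3.png

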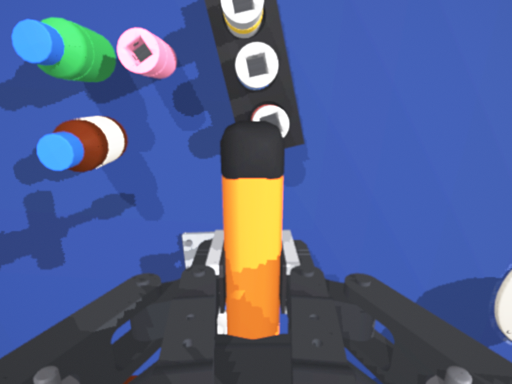

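Handle held upright; the blue socket's hole shows at (258,66), red at (272,120), yellow at (243,8). Measuring hole centre and yaw.

```bash
cat > d.py <<'E'
from h import *
im=shot('wrist','w4.png')
q=[r for r in spot_point('wrist','socket_blue_top') if abs(onplane(im,r['location'],86)[0]-525)<40]
L=np.array(q[0]['location']) if q else np.array([259,66]); print('pt',L,onplane(im,L,86)[:2])
g=cv2.cvtColor(im['color'],cv2.COLOR_RGB2GRAY)
N=8; x0,y0=(L-30).round().astype(int); x0=max(x0,0);y0=max(y0,0)
c=cv2.resize(g[y0:y0+60,x0:x0+60],None,fx=N,fy=N,interpolation=cv2.INTER_CUBIC)
cl=cv2.resize(im['color'][y0:y0+60,x0:x0+60],None,fx=N,fy=N,interpolation=cv2.INTER_CUBIC)
def W(px): return np.array([onplane(im,(x/N+x0-.5+.5/N,y/N+y0-.5+.5/N),86)[:2] for x,y in px],np.float32)
# white top face
for th in (150,170,190):
    w=(c>th).astype(np.uint8); cs,h=cv2.findContours(w,cv2.RETR_CCOMP,cv2.CHAIN_APPROX_NONE)
    cen=(L-[x0,y0]+.5)*N
    for i,k in enumerate(cs):
        a=cv2.contourArea(k)
        if a<40*N*N or cv2.pointPolygonTest(k,tuple(map(float,cen)),False)<0: continue
        P=W(k[:,0][::4])
        if h[0][i][3]<0: e=cv2.fitEllipse(P); print(th,'outer',np.round(e[0],1),np.round(e[1],1))
        else: r=cv2.minAreaRect(P); print(th,'hole',np.round(r[0],1),np.round(r[1],1),'yaw',round(np.radians(r[2]),3),'or',round(np.radians(r[2])-np.pi/2,3))
cv2.imwrite('pics/crop.png',cl[:,:,::-1])
E
python3 d.py
```

```text
pt [256.9  67.7] [ 523.58611238 -304.83356586]
150 outer [ 523.6 -306.9] [44.6 44.9]
150 hole [ 523.6 -306.9] [19.1 19.6] yaw 0.284 or -1.287
170 outer [ 523.6 -306.9] [44.3 44.4]
170 hole [ 523.6 -307.1] [19.7 20.2] yaw 0.283 or -1.288
190 outer [ 523.6 -307. ] [43.9 44.1]
190 hole [ 523.5 -307.1] [20.3 20.7] yaw 0.285 or -1.286
```

View pics/crop.png

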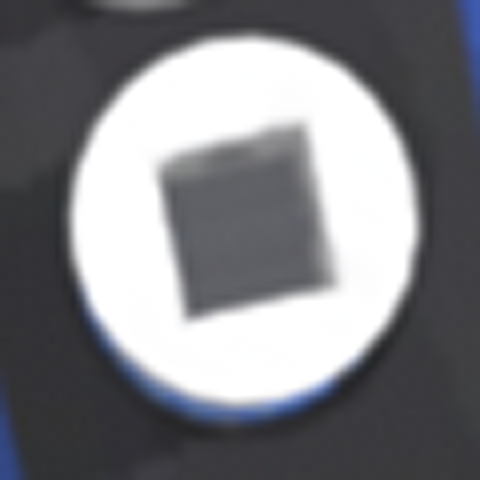

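send_rows([
  [[1,40,2,0,0.011,0,-0.1],[1,90,5,0,0.011,0,-0.21],[1,105.7,5.8,30,0.011,0,-0.21],[1,105.7,5.8,60,0.011,0,-0.21],[1,105.7,5.8,73,0.011,0,-0.21],[1,105.7,5.8,73,0.011,0,-0.21],[1,105.7,5.8,73,0.011,0,-0.21]],
])

```text
time_s: 9.98
position: [524.2, -307.9, 213.5]
tcp_rot: [-3.137, -0.001, -1.287]
ft_force: [-0.3, -1.0, -6.5]
finger_gap: 22.9
```

Run:
```python
from h import *
s=telemetry.get_state(); print(s['position'],s['tcp_rot'],s['time_s'],s['ft_force'],s['finger_gap'])
out=[]
P=np.array(s['position']); tip=P-[0,0,112.3]; c=np.array([523.6,-307,86])
for n in ('side','scene'):
    im=shot(n,n+'5.png'); u=proj(im,[tip,tip+[0,0,22],tip+[0,0,130],c,[523.6,-307,6]]); print(n,u.round(1).tolist())
    x,y=(u[3]-[25,42]).astype(int)
    out.append(cv2.resize(im['color'][y:y+75,x:x+50],(400,600),interpolation=cv2.INTER_CUBIC)); print('crop origin',x,y)
    for t,z in (('t_shoulder',tip[2]+22),('t_handle',tip[2]),('socket_blue_top',86)):
        for r in spot_point(n,t)[:2]: print(t,round(r['score'],2),np.round(r['location'],1),onplane(im,r['location'],z).round(1))
cv2.imwrite('pics/cmp.png',np.hstack(out)[:,:,::-1])
```

```text
[ 524.18601964 -307.90902214  213.46428683] [-3.13740724e+00 -1.41906252e-03 -1.28712097e+00] 9.975 [-0.31765045 -0.97515154 -6.46300905] 22.906976417823564
side [[247.5, 285.9], [247.1, 280.5], [245.1, 251.5], [247.4, 289.2], [248.7, 307.0]]
crop origin 222 247
t_shoulder 0.62 [246.8 282. ] [ 522.6 -311.9  123.2]
t_handle 0.71 [248.2 284.8] [ 526.5 -305.3  101.2]
socket_blue_top 0.85 [294.5 284.5] [ 638.3 -320.8   86. ]
socket_blue_top 0.72 [249.2 286.1] [ 529.7 -299.1   86. ]
scene [[153.1, 178.0], [151.8, 171.5], [145.0, 137.6], [154.4, 182.3], [158.9, 204.5]]
crop origin 129 140
t_shoulder 0.9 [153.2 169.4] [ 514.3 -306.7  123.2]
t_handle 0.8 [149.1 179.7] [ 532.6 -316.9  101.2]
socket_blue_top 0.97 [139.8 209.3] [ 639.5 -313.3   86. ]
socket_blue_top 0.8 [152.4 182.2] [ 523.6 -312.7   86. ]
```

View pics/cmp.png

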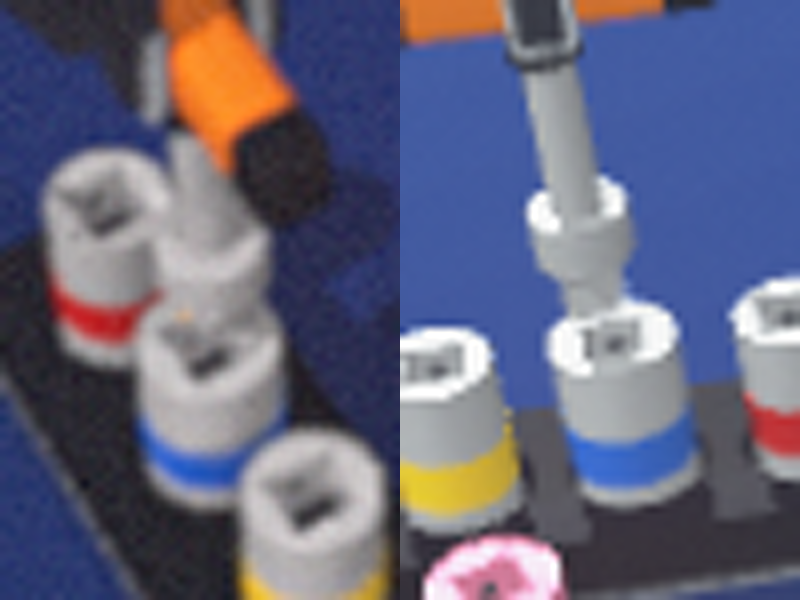

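Side crop: the collar (~(214,250)) sits slightly right of the socket axis (212,338). Scene crop: collar (581,240) and drive (589,285) sit ~13 crop px left of the socket axis. Together that's a ~4 mm handle offset purely along the grip axis, so I shift −4 mm along tool x and go down gently.

send_rows([
  [[1,-4,0,0,-0.005,0,0],[1,-4,0,4,-0.005,0,0],[1,-4,0,8,-0.005,0,0],[1,-4,0,12,-0.005,0,0],[1,-4,0,16,-0.005,0,0],[1,-4,0,19,-0.005,0,0],[1,-4,0,20,-0.005,0,0]],
])

```text
time_s: 11.25
position: [522.4, -304.3, 192.3]
tcp_rot: [3.139, -0.0, -1.288]
ft_force: [0.2, -1.3, -4.5]
finger_gap: 23.0
```

send_rows([
  [[1,0,0,3,0,0,0],[1,0,0,6,0,0,0],[1,0,0,9,0,0,0],[1,0,0,11,0,0,0],[1,0,0,11,0,0,0]],
])

```text
time_s: 11.88
position: [523.1, -304.9, 184.6]
tcp_rot: [3.141, -0.004, -1.287]
ft_force: [-1.7, 1.7, 8.5]
finger_gap: 23.2
```

send_rows([
  [[1,0,0,5,0,0,0],[1,0,0,8,0,0,0],[1,0,0,11,0,0,0],[1,0,0,12,0,0,0],[1,0,0,12,0,0,0]],
])

```text
time_s: 12.5
position: [523.3, -305.3, 176.2]
tcp_rot: [-3.141, -0.006, -1.285]
ft_force: [-4.4, 3.8, 13.8]
finger_gap: 23.0
```

send_rows([
  [[1,0,0,3,0,0,0],[1,0,0,5,0,0,0],[1,0,0,6,0,0,0],[1,0,0,6,0,0,0]],
])

```text
time_s: 13.0
position: [523.6, -305.8, 176.2]
tcp_rot: [-3.14, -0.009, -1.284]
ft_force: [-5.3, 5.4, 22.7]
finger_gap: 22.9
```

send_rows([
  [[1,0,0,-4,0,0.005,0],[1,0,0,-10,0,0.008,0],[1,0,0,-25,0,0.008,0],[1,0,0,-45,0,0.008,0],[1,0,0,-70,0,0.008,0],[1,0,0,-95,0,0.008,0],[1,0,0,-120,0,0.008,0],[1,0,0,-140,0,0.008,0],[1,0,0,-154,0,0.008,0],[1,0,0,-154,0,0.008,0]],
])

```text
time_s: 14.25
position: [523.4, -304.6, 330.9]
tcp_rot: [-3.138, -0.018, -1.284]
ft_force: [0.3, 0.2, -8.7]
finger_gap: 22.8
```

send_rows([
  [[1,-30,-9,0,-0.004,-0.018,0],[1,-75,-23,0,-0.004,-0.018,0],[1,-125,-38,0,-0.004,-0.018,0],[1,-175,-53,0,-0.004,-0.018,0],[1,-225,-69,0,-0.004,-0.018,0],[1,-275,-84,0,-0.004,-0.018,0],[1,-325,-99,0,-0.004,-0.018,0],[1,-365,-111,0,-0.004,-0.018,0],[1,-383,-117,0,-0.004,-0.018,0],[1,-383,-117,0,-0.004,-0.018,0]],
])

```text
time_s: 15.5
position: [527.0, 96.8, 323.1]
tcp_rot: [3.139, -0.001, -1.282]
ft_force: [0.2, -0.5, -8.3]
finger_gap: 23.0
```

send_rows([
  [[1,0,0,0,0,0,0],[1,0,0,0,0,0,0]],
])

```text
time_s: 15.75
position: [526.8, 95.9, 322.7]
tcp_rot: [3.138, -0.001, -1.283]
ft_force: [0.4, 0.5, -8.4]
finger_gap: 22.9
```

```bash
cat > e.py <<'E'
from h import *
s=telemetry.get_state(); print(s['position'],s['tcp_rot'],s['time_s'],s['ft_force'])
im=shot('wrist','w6.png')
for t,z in (('screw_seat',104.5),('jar_clamp',0)):
    for r in spot_point('wrist',t)[:2]: print(t,round(r['score'],2),np.round(r['location'],1),onplane(im,r['location'],z).round(1))
u=proj(im,[[555,0,122]])[0]; x,y=np.clip((u-40).astype(int),0,None); print(u,x,y)
a=cv2.resize(im['color'][y:y+80,x:x+80],(480,480),interpolation=cv2.INTER_CUBIC)
b=cv2.resize(im['color'],(320,240)); b=np.vstack([b,np.zeros((240,320,3),np.uint8)])
cv2.imwrite('pics/scr.png',np.hstack([a,b])[:,:,::-1])
E
python3 e.py
```

```text
[526.79809595  95.85150593 322.71675558] [ 3.13753284e+00 -8.13479972e-04 -1.28346995e+00] 15.75 [ 0.44975122  0.46743482 -8.39808693]
screw_seat 0.62 [253.4  70.4] [554.5  -2.8 104.5]
jar_clamp 0.7 [249.6  78.7] [5.583e+02 4.000e-01 0.000e+00]
[252.34505566  71.4525026 ] 212 31
```

View pics/scr.png

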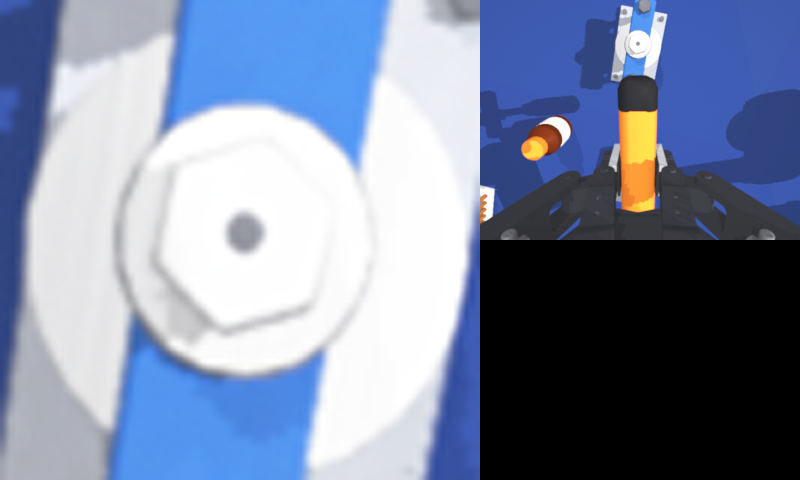

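Run:
```python
from h import *
im=shot('wrist')
f=lambda c,z: onplane(im,(c[0]/6+212-.42,c[1]/6+31-.42),z)[:2]
print('dot',f((244,233),122.5),'flange',f((245,240),104.5))
for z in (119.5,122.5):
    V=np.array([f(c,z) for c in [(265,135),(332,195),(315,305),(225,332),(155,268),(175,170)]]); c=f((244,233),122.5) if z>120 else f((244,234.5),119.5)
    d=V-c; print(z,np.hypot(*d.T).round(1),(np.degrees(np.arctan2(d[:,1],d[:,0]))%60).round(1), V.mean(0))
g=cv2.cvtColor(im['color'],cv2.COLOR_RGB2GRAY)
c=cv2.createCLAHE(8,(4,4)).apply(cv2.resize(np.clip((g[31:111,212:292].astype(float)-200)*5,0,255).astype(np.uint8),(560,560),interpolation=cv2.INTER_CUBIC))
cv2.imwrite('pics/hex.png',c[70:490,70:490])
```

```text
dot [556.10207701  -1.60604367] flange [555.9736789   -2.08167952]
119.5 [16.6 16.6 17.2 16.6 16.6 16. ] [33.9 39.5 33.4 34.8 36.  35.1] [556.00120883  -1.61123445]
122.5 [16.2 16.4 17.2 16.7 16.5 15.7] [33.7 38.7 32.8 35.  36.8 35.8] [555.93780744  -1.35018119]
```

View pics/hex.png

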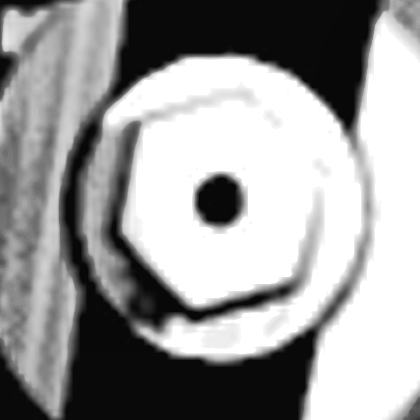

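Hexagon flats lie at ~5° (mod 60°), screw axis at (556,−2). The socket's flats are at 16.5° or 46.5°, since the hole's quarter-turn fit leaves that open. I try the first: turn −0.2 rad and hover.

send_rows([
  [[1,30,0,0,0.004,0,0.07],[1,70,0,0,0.004,0,0.14],[1,95,-1,0,0.004,0,0.2],[1,100,-1,10,0.004,0,0.2],[1,100,-1,20,0.004,0,0.2],[1,100,-1,22,0.004,0,0.2],[1,100,-1,22,0.004,0,0.2],[1,100,-1,22,0.004,0,0.2]],
])

```text
time_s: 16.95
position: [556.5, 1.1, 301.7]
tcp_rot: [-3.139, -0.001, -1.482]
ft_force: [1.0, 0.1, -7.9]
finger_gap: 22.9
```

Run:
```python
from h import *
s=telemetry.get_state(); print(s['position'],s['tcp_rot'],s['time_s'],s['ft_force'],s['finger_gap'])
out=[]; P=np.array(s['position'])
for n in ('side','scene'):
    im=shot(n,n+'7.png'); u=proj(im,[[556,-1.8,104.5],[556,-1.8,122.5],[556,-1.8,200]]); print(n,u.round(1).tolist())
    x,y=(u[1]-[25,47]).astype(int); print('origin',x,y)
    out.append(cv2.resize(im['color'][y:y+75,x:x+50],(400,600),interpolation=cv2.INTER_CUBIC))
cv2.imwrite('pics/cmp2.png',np.hstack(out)[:,:,::-1])
```

```text
[556.52470942   1.08583182 301.74687288] [-3.13929870e+00 -8.47869253e-04 -1.48209419e+00] 16.95 [ 0.98885295  0.12467823 -7.91054387] 22.879490591368096
side [[236.7, 197.3], [236.3, 192.8], [234.8, 172.2]]
origin 211 145
scene [[262.9, 188.9], [262.7, 183.4], [262.1, 158.7]]
origin 237 136
```

View pics/cmp2.png

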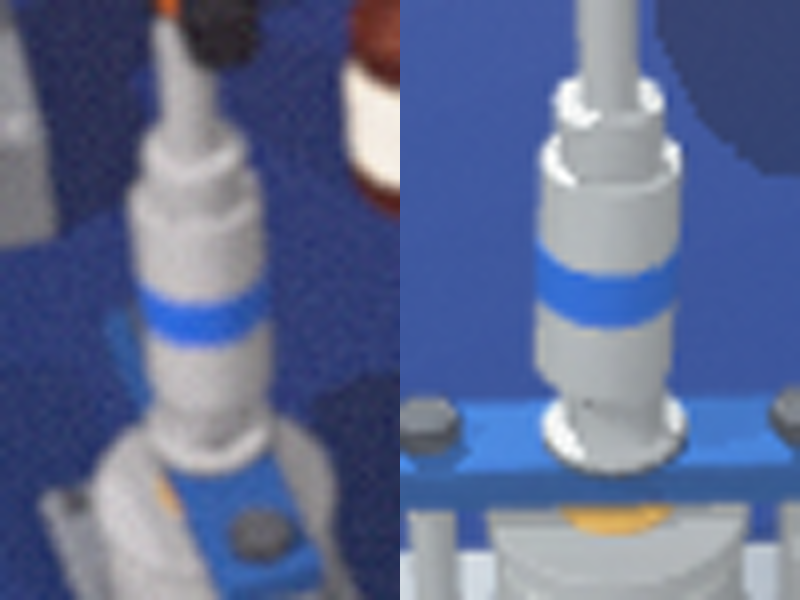

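The socket hovers over the hexagon: scene crop shows its lower end ~11 px left of the flange centre (615,430), side crop ~5 px right. I correct by about +3 mm y, −1 mm x, then descend.

send_rows([
  [[1,-3,0.7,0,-0.002,0,0],[1,-3,0.7,4,-0.002,0,0],[1,-3,0.7,8,-0.002,0,0],[1,-3,0.7,11,-0.002,0,0],[1,-3,0.7,13,-0.002,0,0],[1,-3,0.7,15,-0.002,0,0]],
])

```text
time_s: 17.8
position: [555.5, 3.7, 286.6]
tcp_rot: [-3.142, -0.001, -1.483]
ft_force: [-0.4, -0.6, -8.1]
finger_gap: 23.1
```

send_rows([
  [[1,0,0,3,0,0,0],[1,0,0,6,0,0,0],[1,0,0,9,0,0,0],[1,0,0,11,0,0,0],[1,0,0,11,0,0,0]],
])

```text
time_s: 18.42
position: [555.8, 3.4, 276.3]
tcp_rot: [-3.14, -0.002, -1.482]
ft_force: [-0.6, 0.0, -5.6]
finger_gap: 22.8
```

send_rows([
  [[1,0,0,2,0,0,0],[1,0,0,3,0,0,0],[1,0,0,4,0,0,0],[1,0,0,4,0,0,0]],
])

```text
time_s: 18.92
position: [556.0, 2.2, 275.1]
tcp_rot: [-3.139, -0.004, -1.482]
ft_force: [-3.4, -3.3, 7.3]
finger_gap: 23.3
```

send_rows([
  [[1,0,0,1,0,0,0],[1,0,0,1,0,0,0],[1,0,-0.4,1,0,0,0.12],[1,0.1,-0.8,1,0,0,0.24],[1,0.2,-1.2,1,0,0,0.36],[1,0.4,-1.6,1,0,0,0.48],[1,0.6,-2,1,0,0,0.6],[1,0.6,-2,1,0,0,0.6]],
])

```text
time_s: 19.92
position: [557.5, 1.6, 274.8]
tcp_rot: [-3.137, -0.003, -2.082]
ft_force: [-3.9, -1.8, 5.6]
finger_gap: 22.8
```

```bash
python3 -c "
from h import *
s=telemetry.get_state(); print(s['torque'],s['qpos'])"
```

```text
[-0.8184888   1.82492655 -0.04456848] [ 0.29647678  0.24012725 -0.092149    0.00541813 -1.2376054  -0.80978087]
```

send_rows([
  [[1,0,-0.4,0.5,0,0,0.1],[1,0.1,-0.8,0.5,0,0,0.2],[1,0.2,-1.1,0.5,0,0,0.3],[1,0.3,-1.4,0.5,0,0,0.4],[1,0.3,-1.4,0.5,0,0,0.4]],
])

```text
time_s: 20.55
position: [558.3, 0.7, 274.8]
tcp_rot: [-3.137, -0.001, -2.481]
ft_force: [-4.4, -1.7, 5.2]
finger_gap: 22.8
```

```bash
python3 -c "
from h import *
s=telemetry.get_state(); print(s['torque'],s['qpos'])"
```

```text
[-0.72067823  1.72275022 -0.00786995] [ 0.29437992  0.24173826 -0.09004255  0.00546557 -1.2385988  -1.2063974 ]
```

send_rows([
  [[1,0.1,-0.4,0.5,0,0,0.08],[1,0.1,-0.7,0.5,0,0,0.16],[1,0.1,-0.7,0.5,0,0,0.2],[1,0.1,-0.7,0.5,0,0,0.2]],
])

```text
time_s: 21.05
position: [558.5, 0.1, 274.8]
tcp_rot: [-3.136, -0.001, -2.676]
ft_force: [-3.2, -2.0, 5.0]
finger_gap: 22.9
```

```bash
python3 -c "
from h import *
s=telemetry.get_state(); print(s['torque'],s['tcp_rot'])"
```

```text
[-0.71208893  1.70820919  0.95520889] [-3.13586186e+00 -7.69273952e-04 -2.67635410e+00]
```

send_rows([
  [[1,0,-0.2,0,0,0,0.04],[1,0,-0.3,0,0,0,0.08],[1,0,-0.3,0,0,0,0.08],[1,0,-0.3,0,0,0,0.08]],
])

```text
time_s: 21.55
position: [558.6, -0.1, 274.8]
tcp_rot: [-3.136, -0.0, -2.754]
ft_force: [-3.8, -2.2, 3.5]
finger_gap: 22.9
```

```bash
python3 -c "
from h import *
s=telemetry.get_state(); print(s['torque'],s['tcp_rot'])"
```

```text
[-0.80877849  1.55814413  1.8448027 ] [-3.13554907e+00 -4.86803264e-04 -2.75376693e+00]
```

send_rows([
  [[1,0,0,0,0,0,-0.06],[1,0,0,0,0,0,-0.1],[1,0,0,0,0,0,-0.1],[-1,0,0,0,0,0,-0.1],[-1,0,0,0,0,0,-0.1],[-1,0,0,0,0,0,-0.1],[-1,0,0,0,0,0,-0.1],[-1,0,0,0,0,0,-0.1]],
])

```text
time_s: 22.55
position: [558.8, -0.0, 274.8]
tcp_rot: [-3.136, -0.001, -2.654]
ft_force: [0.3, 1.0, -0.1]
finger_gap: 85.3
```

send_rows([
  [[-1,0,0,-10,0,0,0],[-1,0,0,-30,0,0,0],[-1,0,0,-60,0,0,0],[-1,0,0,-100,0,0,0],[-1,0,0,-120,0,0,0],[-1,0,0,-120,0,0,0],[-1,0,0,-120,0,0,0]],
])

```text
time_s: 23.42
position: [558.1, 0.7, 393.8]
tcp_rot: [-3.137, -0.002, -2.654]
ft_force: [1.1, -0.3, -0.4]
finger_gap: 85.1
```

Run:
```python
from h import *
s=telemetry.get_state(); print(s['position'],s['ft_force'],s['time_s'],s['finger_gap'])
out=[]
for n in ('side','scene'):
    im=shot(n,n+'9.png'); u=proj(im,[[556,-1.8,170]])[0]; x,y=(u-[32,48]).astype(int)
    out.append(cv2.resize(im['color'][y:y+96,x:x+64],(400,600),interpolation=cv2.INTER_CUBIC))
    for t,z in (('socket_yellow',6),('socket_red',6),('bottle_orange',0),('bottle_blue',0),('t_grip',292)):
        for r in spot_point(n,t)[:2]: print(n,t,round(r['score'],2),np.round(r['location'],1),onplane(im,r['location'],z).round())
cv2.imwrite('pics/fin.png',np.hstack(out)[:,:,::-1])
```

```text
[558.09495076   0.72674804 393.81072327] [ 1.09675857 -0.27717614 -0.39429063] 23.425 85.11339025373618
side socket_yellow 0.93 [259.9 326.5] [ 539. -369.    6.]
side socket_yellow 0.65 [311.  265.5] [ 719. -218.    6.]
side socket_red 0.86 [236.  291.2] [ 501. -252.    6.]
side bottle_blue 0.84 [308.8 265.1] [ 715. -211.    0.]
side bottle_blue 0.6 [329.2 293.2] [ 739. -313.   -0.]
side t_grip 0.97 [231.1 144.7] [552.   2. 292.]
scene socket_yellow 0.88 [139.3 205.8] [ 534. -363.    6.]
scene socket_red 0.8 [180.9 201. ] [ 504. -247.    6.]
scene bottle_orange 0.75 [352.4 256.8] [684. 235.   0.]
scene bottle_blue 0.97 [175.6 250.4] [ 695. -217.    0.]
scene bottle_blue 0.95 [134.  256.8] [ 727. -319.    0.]
scene t_grip 0.92 [262.3 122. ] [534.  -1. 292.]
```

View pics/fin.png

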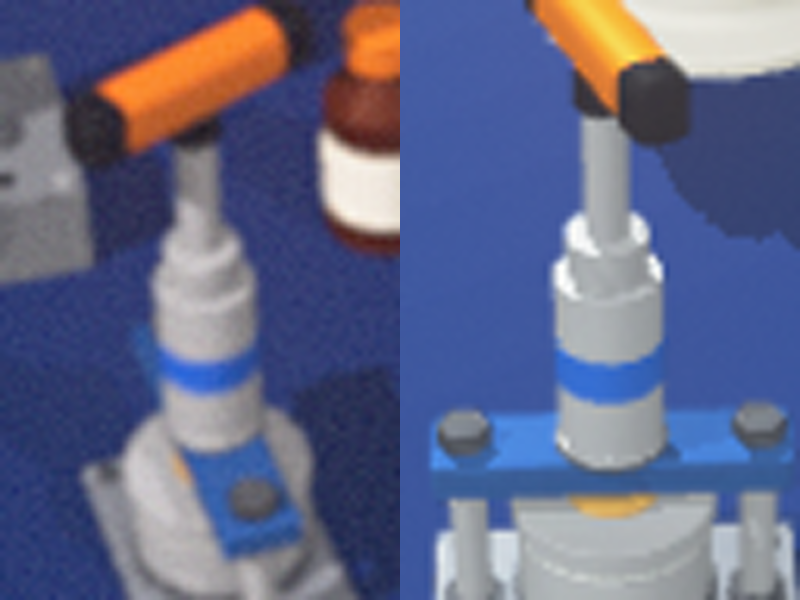

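```bash
python3 -c "
from h import *
print(bot.hand_in())"
```

```text
the job is handed in; nothing more can be done
None
```

The clamp is tightened as far as I can tell, and the job is handed in. The T-handle stands on the clamp screw with the blue-banded socket. I finished at about 23.5 s of the 67 s allowed. The hand-in gives no verdict.

- **Drive into socket:** I pushed the drive into the socket in the middle pocket until the height stopped changing at 23 N. The ball joint can't be read directly. On lifting, the downward load grew by about 3.7 N, the socket's weight, so the ball is carrying it.
- **Socket on the screw:** It came to rest at the height expected for fully down (tool at 275.1 mm, expected 274.8 mm), under about 15 N of net push.
- **Tightening:** I turned the handle 1.27 rad clockwise. The torque stayed near zero up to about 1.0 rad, then rose to 1.8 N m, far above the screw's 0.2 N m, so it is against its stop. I saw this only through the torque, since the screw angle is not shown. The 0.2 N m of friction did not show in the readings while it turned.
- **After release:** The gripper is open and 120 mm clear. The last pictures show the handle and socket upright, with the socket fully down on the flange.
- **Other objects:** The yellow and red sockets and the blue-capped bottle show no movement beyond picture error, though readings of the same object differ by up to about 20 mm between the two cameras. The orange-capped bottle is confirmed by one camera only, because the network missed it in the side view.
- **Correction on the way:** The cameras disagreed by about 3–4 mm with where I assumed the handle sat in the grip, in the direction along the cross-grip. I corrected for that before both insertions.

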